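# Trip the hidden latch of a recorder's battery tray

## Robot

A 7-joint arm with a two-finger parallel gripper is mounted at the origin on a cart in front of the work surface, level with it; the furniture and walls round the work are solid. World frame = base frame: x ahead of the robot, y to its left, z up, the work surface at z = 0. Lengths are in m, angles in rad, forces in N, time in s.
With the tool pointing down it reaches from about 0.425 to 0.925 m from the base axis. Payload 6.8 kg.
Tool frame: the origin (TCP) lies midway between the tips of the shut fingers; the grasp point (between the pads) lies 19 mm behind it; z points along the fingers, y is the line along which they close (so a half turn about z gives the same grasp; the last joint's range is limited). The gripper opens to 85 mm and grips with 20 to 120 N. Pads are 22 mm wide; open, the fingers measure 114 mm over their backs; the gripper's body (76 mm by 85 mm) begins 54 mm behind the grasp point. The pads swing forward as they close: fully open they stand 13 mm farther back than shut.
Start: joints at [1.092, 0.477, 0.022, 1.555, -0.011, 1.109, -0.083], TCP at [0.245, -0.629, 0.231] pointing down, gripper open.
Joint ranges: [-2.96, 2.96], [-0.34, 2.1], [-1.41, 1.46], [0.24, 2.44], [-1.37, 4.51], [0.17, 1.92], [-2.96, 2.96]. Speed limits (rad/s): [2.39, 2.39, 3.14, 3.14, 3.14, 3.14, 3.14].

## Interface

Orientations are given as a unit quaternion [w, x, y, z].
In Python, from station import readout, imaging, hand_in gives the robot as it stands.
- The arm moves only by the tool drive_tool, never from a script. Its argument "series" is a list of rows, each a list of 5 numbers: the shift along the tool's x, y, z in cm, then the turn about the tool's z in degrees, then the closure, from -1 (fully open) to 1 (shut). A call has 1 to 8 rows; each row shifts and turns the commanded pose from where the row before left it, along the tool's axes as they then stand; what a row does not reach is not made up. A row lasts 1/10 s, in which the tool goes at most 50 mm and 8.59 degrees, less where a joint would pass 70% of its speed; a pose out of reach is approached as far as the arm can. A call with a gripper value outside its range is refused whole. The fingers move at their own pace and stop on an object; "squeeze" is the grip in N (left out, the last holds). Time passes only in rows, so rows that do not move let the fingers close. It gives the time, the measured TCP pose, the force, the opening and the grip force at its end, in the units of the state.
- readout.get_obs(): the state, without advancing time (a new reading comes with each control period).
- imaging.read_camera(name): name is "scene" or "top" or "wrist"; returns the picture (420x560x3 uint8, red, green, blue); there is no depth.
- imaging.camera_model(name): a dict with "vfov" (degrees; the focal length in pixels is half the picture's height over the tangent of half this angle, whatever the lens; pixels are square), "cx", "cy" (the principal point, pixels), "xyz" and "orientation" of the camera in the world. Camera axes: x right, y down, z forward; pixel columns grow to the right and rows downward; lengths in m; the calibration is good to about 2 mm. A picture is of the moment at which its call begins: read the wrist's pose just before it. camera_model takes no time and is no camera call; for the wrist camera it gives the pose at the moment of the call.
- hand_in(): hands the job in; it is judged then, once.
Trained networks look in the newest picture that a camera, given by its name, has taken for a name from the list of things; names that differ only in an ending like _2 or _b are one class to them, and where a whole thing is asked for, a point or a joint stands for the part that bears it (a point fixed in the world has none). Each returns a list of dicts, best first, with "conf" (0 to 1); they miss things now and then, are a little off and sometimes report something else, mostly with a low value. They report only what shows in the picture. A call takes as long as a camera call.
- imaging.cut_out(thing, camera): "mask" (420x560 bool, what is visible of it) and "centre" ([column, row] in pixels, amid what is visible of it).
The state is a dict: "t": time; "q": joint angles; "joint_vel": joint speeds; "joint_torque": joint torques, N m; "eef_pos": TCP position; "tool_rot": TCP orientation; "contact_force": force on the tool from outside, world axes, zero at the start; "torque": the same for the moment, N m; "gripper_width": opening from 0.0 (shut) to 1.0 (fully open); "grasp_force": force on a finger pad.
Only numpy, scipy, OpenCV 4.12 (cv2) and the standard library are available. Lean on these libraries where they do the work, as an engineer would, in place of code of your own. Each camera call takes 0.05 s, during which the arm holds its last target. There are 200 camera calls.

## Task

The recorder's batteries are due for a change, and its battery tray is held shut by a hidden spring latch. Take the thin release pin from the tool rack, feel for the latch lever through the small slotted hole in the recorder's top cover and press it, never bearing on the pin with more than 30 N, until the tray springs out. Then put the pin back upright in its own hole in the rack and draw the tray out to its stop by the pull tab, leaving the two nut drivers where they stand.

Things in the scene. Friction and masses are not known exactly. Their poses are not given: they have to be found in the camera images.
- recorder: Sizes in mm. Grey box, black bezel, fixed, 130 deep (x), 170 wide (y), 62 high. Origin under its centre; x front to back, y left, z up. Under the cover's slot lies a rigid flat black steel bracket, top 13-17 below the cover's upper face, cut by one 7 wide (y) window. The bracket is adjustable: the window's centre lies up to 12 left or right (y) of the slot's centre, not measurable, only felt.
- slot (a point): Centre of the access slot, level with the cover's upper face; axes as the recorder's. Slot 32 long (y), 8 wide (x), cover 3 thick. 24-28 below, inside the bracket's window only, is the sprung latch lever: yields from about 3 N, stiffens to 5-10 N, trips after 4-10 mm of travel (most if it lies deep) and meets a hard stop 2-7 mm further. Elsewhere the rigid bracket is met first, 13-17 below.
- tray (a joint): Travel of the battery tray (m): 0 shut and latched; 0.014-0.02 after the latch trips and the ejector spring throws it out, where it stays; 0.055 fully out at its stop. Slides towards the recorder's front (-x) against about 1 N of friction and light damping. Cannot be pulled while latched.
- tray_tab (a point): Centre of the pull tab on the tray's grey front plate (left half of the recorder's front); moves with the tray, axes as the recorder's. An upright fin 9 thick (y), 26 high (20 to 46 above the worktop), standing 23 out from the plate: free end 11 in front of this point, plate 12 behind it. Free on both sides; the recorder's top is 29 above this point.
- pin_grip (a point): Centre of the release pin's handle: black, square, ribbed, 14 x 14, 46 high (23 above and below this point), the only square handle in the rack. x, y square to its faces, z up along it. An 18 wide collar under the handle (23 to 26 below this point) rests on the rack's top plate; below it a thin steel shank.
- pin_tip (a point): Lower end of the release pin's shank, 86 below pin_grip along the handle. Axes as pin_grip.
- pin_shank: Bare steel shank of the release pin, 4.4 thick, round end, 60 long. Origin at its lower end, z up along it. No force on it may pass 30 N, so do not grip it.
- rack: Fixed tool rack: aluminium base 50 (x) x 144 (y), black top plate 40 x 136, 10 thick, upper face 66 above the worktop, with three 10.5 wide through holes at y = -40, 0, 40 holding the three tools in any order. Origin under its centre, z up.
- nut_driver_long: Nut driver in the rack: round grey handle 22 thick, 44 high; shank 9 thick, too thick for the slot. Origin on its axis, 60 below the upper face of the rack's top plate, z up.
- nut_driver_short: Stubby nut driver in the rack: round grey handle 24 thick, 26 high; shank 9 thick, too thick for the slot. Origin on its axis, 60 below the upper face of the rack's top plate, z up.

How it is judged:
By the outcome, as a careful person would: the job done as asked, in the order asked, and still so for the second after the job is handed in, with the robot touching nothing.
It also fails if it takes over 67 s, if anything falls off the work surface, if the arm or the gripper's body presses on something with over 40 N, if the wrist force passes 120 N, or if a joint passes its speed limit or range.

## Working session

There is one attempt and no reset: what is moved stays moved. The work goes in short steps, Python scripts to look and compute and a tool call to move; the robot and the scene stay as the last step left them, time stands still between calls to the robot, and variables do not carry over. Pictures are saved under pics/ and viewed, at most 10 in all, crops included, and the job is handed in when it is done.

Besides the shell and the picture viewer there is one more tool, called by a JSON object that holds its "fn" and its "kwargs", one argument or row to a line. drive_tool: Moves the arm, as the interface text tells. Its arguments: {"type":"object","properties":{"series":{"type":"array"},"squeeze":{"type":"number"}},"required":["series"]}

```bash
mkdir -p pics
cat > h.py <<'E'
import numpy as np, cv2
from scipy.spatial.transform import Rotation as R
from station import readout, imaging, hand_in
def rot(q): return R.from_quat([q[1],q[2],q[3],q[0]]).as_matrix()
def ray(m,p):
    f=210/np.tan(np.radians(m['vfov'])/2)
    d=rot(m['orientation'])@np.array([(p[0]-m['cx'])/f,(p[1]-m['cy'])/f,1.])
    return np.array(m['xyz']),d
def atz(m,p,z):
    o,d=ray(m,p); return o+d*(z-o[2])/d[2]
def proj(m,X):
    f=210/np.tan(np.radians(m['vfov'])/2)
    c=rot(m['orientation']).T@(np.array(X)-m['xyz']); return c[:2]/c[2]*f+[m['cx'],m['cy']]
def snap(c,name):
    im=imaging.read_camera(c); cv2.imwrite('pics/'+name+'.png',im[:,:,::-1]); return im
E
python3 - <<'E'
from h import *
for c in ['scene','top']:
    snap(c,c); m=imaging.camera_model(c); print(c,{k:np.round(v,3) for k,v in m.items() if k!='name' and not isinstance(v,str)})
    for t in ['recorder','pin_grip','nut_driver_long','nut_driver_short','rack','tray_tab','pin_shank']:
        for d in imaging.cut_out(t,c)[:2]:
            r=cv2.minAreaRect(np.argwhere(d['mask'])[:,::-1].astype(np.float32))
            print(t,round(d['conf'],2),np.round(d['centre'],1),np.round(cv2.boxPoints(r),0).tolist())
o=readout.get_obs();print(o['t'],o['eef_pos'],o['tool_rot'],o['contact_force'])
a=cv2.imread('pics/scene.png');b=cv2.imread('pics/top.png')
E
```

```text
scene {'vfov': np.float64(51.217), 'cx': np.float64(269.981), 'cy': np.float64(211.06), 'xyz': array([-0.064,  0.373,  0.497]), 'orientation': array([ 0.238, -0.411,  0.765, -0.435])}
recorder 0.71 [357.  191.4] [[307.0, 176.0], [403.0, 153.0], [415.0, 205.0], [320.0, 228.0]]
pin_grip 0.76 [270.3 237.1] [[265.0, 220.0], [275.0, 220.0], [275.0, 249.0], [265.0, 249.0]]
nut_driver_long 0.6 [251. 244.] [[245.0, 231.0], [259.0, 231.0], [259.0, 281.0], [245.0, 281.0]]
nut_driver_short 0.63 [235.9 260.8] [[226.0, 250.0], [241.0, 250.0], [241.0, 286.0], [226.0, 286.0]]
rack 0.63 [253.  277.3] [[199.0, 277.0], [280.0, 228.0], [306.0, 271.0], [225.0, 319.0]]
tray_tab 0.81 [361.3 207.1] [[345.0, 199.0], [380.0, 195.0], [382.0, 215.0], [347.0, 219.0]]
top {'vfov': np.float64(46.091), 'cx': np.float64(278.113), 'cy': np.float64(224.163), 'xyz': array([ 0.389, -0.029,  0.991]), 'orientation': array([-0.052,  0.709, -0.7  ,  0.067])}
pin_grip 0.49 [232.2 275. ] [[227.0, 270.0], [237.0, 270.0], [237.0, 280.0], [227.0, 280.0]]
pin_grip 0.43 [185.9 284.9] [[183.0, 277.0], [194.0, 277.0], [194.0, 289.0], [183.0, 289.0]]
nut_driver_long 0.46 [209.1 280.9] [[205.0, 273.0], [217.0, 273.0], [217.0, 285.0], [205.0, 285.0]]
nut_driver_short 0.44 [189.6 284.3] [[183.0, 277.0], [195.0, 277.0], [195.0, 289.0], [183.0, 289.0]]
tray_tab 0.62 [370.5 250.7] [[351.0, 262.0], [353.0, 248.0], [396.0, 254.0], [394.0, 268.0]]
0.8 [ 0.24463343 -0.62912976  0.231336  ] [1.75313979e-05 9.82863397e-01 1.84335404e-01 1.61241631e-05] [ 0.9936566  -0.58293548  0.02569893]
```

View pics/top.png

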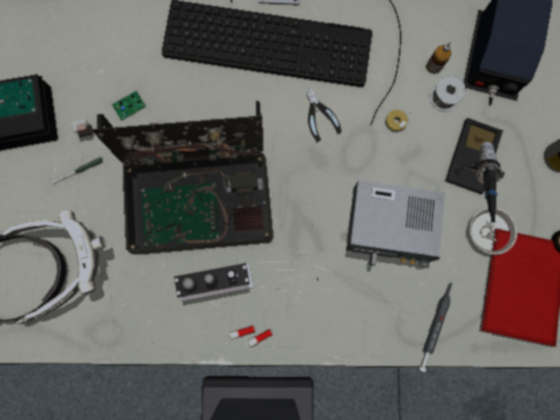

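View pics/scene.png

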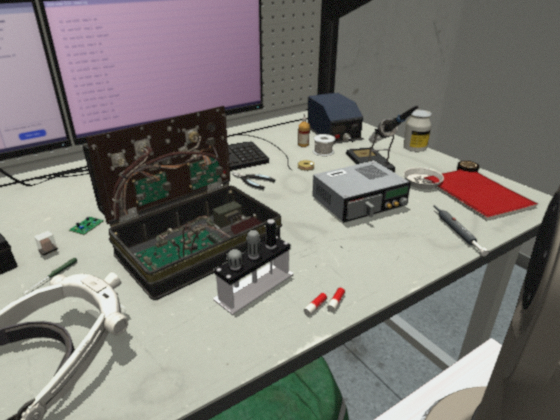

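The top view shows the rack at about (213,281), with the square handle at (232,275). The recorder is at (395,220), its slot label at (383,193) and the tab at (373,259). The scene view confirms that the black handle is the rack's right-hand tool.

Run:
```python
from h import *
m=imaging.camera_model('top'); s=imaging.camera_model('scene')
for n,p,z in [('pin top',(232.2,274.5),.115),('long',(210.5,279),.11),('short',(188.5,283),.092),('slot',(383,193),.062),('recFL',(349,247),.062),('recFR',(438,257),.062),('recBL',(357,183),.062),('recBR',(443,191),.062),('tab',(373,259),.046)]:
    print(n,np.round(atz(m,p,z),4))
print('scene pin top',atz(s,(270.5,221),.115))
w=imaging.camera_model('wrist'); o=readout.get_obs(); T=rot(o['tool_rot'])
print(T.round(3)); print('cam in tool',(T.T@(w['xyz']-o['eef_pos'])).round(4),(T.T@rot(w['orientation'])).round(3),w['vfov'])
im=imaging.read_camera('top')
cv2.imwrite('pics/c.png',np.hstack([cv2.resize(im[165:275,335:455,::-1],(400,366),interpolation=3),cv2.resize(im[250:305,165:260,::-1],(400,366),interpolation=3)]))
```

```text
pin top [0.4474 0.0334 0.115 ]
long [0.4393 0.0719 0.11  ]
short [0.4326 0.1132 0.092 ]
slot [ 0.6124 -0.2504  0.062 ]
recFL [ 0.506 -0.183  0.062]
recFR [ 0.4894 -0.3526  0.062 ]
recBL [ 0.6315 -0.2001  0.062 ]
recBR [ 0.6184 -0.3679  0.062 ]
tab [ 0.4854 -0.2318  0.046 ]
scene pin top [0.45101702 0.03719019 0.115     ]
[[ 0.932  0.362  0.   ]
 [ 0.362 -0.932 -0.   ]
 [ 0.     0.    -1.   ]]
cam in tool [ 0.0829  0.0005 -0.1431] [[ 0.    -0.945 -0.326]
 [ 1.     0.001 -0.001]
 [ 0.001 -0.326  0.945]] 60.06959668289375
```

View pics/c.png

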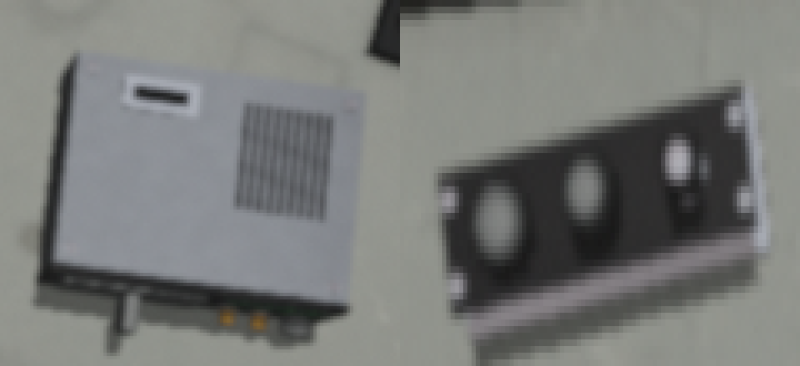

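```bash
cat >> h.py <<'E'
def yawx():
    T=rot(readout.get_obs()['tool_rot']); return np.degrees(np.arctan2(T[1,0],T[0,0]))
def plan(P,yaw,n,grip,p0=None,y0=None):
    "rows for a straight move to world P (TCP) with tool-x azimuth yaw (deg), tool down"
    o=readout.get_obs(); p=np.array(o['eef_pos'] if p0 is None else p0); y=yawx() if y0 is None else y0
    d=(np.array(P)-p)/n*100; t=(yaw-y)/n
    for i in range(n):
        a=np.radians(y+t*i)
        print([round(float(v),2) for v in (d[0]*np.cos(a)+d[1]*np.sin(a), d[0]*np.sin(a)-d[1]*np.cos(a), -d[2], -t, grip)])
E
python3 - <<'E'
from h import *
plan((.53,-.27,.25),70,11,-1)
print(); plan((.447,.035,.25),100.5,8,-1,(.53,-.27,.25),70)
E
```

```text
[3.6, -2.1, -0.17, -4.43, -1.0]
[3.75, -1.82, -0.17, -4.43, -1.0]
[3.88, -1.52, -0.17, -4.43, -1.0]
[3.99, -1.22, -0.17, -4.43, -1.0]
[4.07, -0.91, -0.17, -4.43, -1.0]
[4.13, -0.59, -0.17, -4.43, -1.0]
[4.16, -0.27, -0.17, -4.43, -1.0]
[4.17, 0.05, -0.17, -4.43, -1.0]
[4.15, 0.38, -0.17, -4.43, -1.0]
[4.11, 0.7, -0.17, -4.43, -1.0]
[4.05, 1.01, -0.17, -4.43, -1.0]

[3.23, -2.28, -0.0, -3.81, -1.0]
[3.37, -2.06, -0.0, -3.81, -1.0]
[3.5, -1.83, -0.0, -3.81, -1.0]
[3.62, -1.59, -0.0, -3.81, -1.0]
[3.71, -1.35, -0.0, -3.81, -1.0]
[3.8, -1.1, -0.0, -3.81, -1.0]
[3.86, -0.84, -0.0, -3.81, -1.0]
[3.91, -0.59, -0.0, -3.81, -1.0]
```

{"fn": "drive_tool", "kwargs": {
  "series": [
    [3.6,-2.1,-0.2,-4.4,-1],
    [3.75,-1.8,-0.2,-4.4,-1],
    [3.9,-1.5,-0.2,-4.4,-1],
    [4.0,-1.2,-0.2,-4.4,-1],
    [4.05,-0.9,-0.2,-4.4,-1],
    [4.1,-0.6,-0.2,-4.4,-1],
    [4.15,-0.25,-0.2,-4.4,-1],
    [4.15,0.05,-0.2,-4.4,-1]
  ]
}}

```text
t: 1.65
eef_pos: [0.4535, -0.3681, 0.2477]
tool_rot: [0.0, 0.88, 0.474, 0.0]
contact_force: [0.8, 0.1, 0.0]
gripper_width: 0.999
grasp_force: 0.0
```

{"fn": "drive_tool", "kwargs": {
  "series": [
    [4.15,0.4,-0.2,-4.4,-1],
    [4.1,0.7,-0.2,-4.4,-1],
    [4.05,1.0,-0.2,-4.4,-1],
    [0,0,0,0,-1],
    [0,0,0,0,-1]
  ]
}}

```text
t: 2.15
eef_pos: [0.5317, -0.2711, 0.2534]
tool_rot: [0.0, 0.82, 0.572, 0.0]
contact_force: [-0.4, 0.7, 0.1]
gripper_width: 0.999
grasp_force: 0.0
```

Run:
```python
from h import *
o=readout.get_obs(); print(o['t'],o['eef_pos'],yawx(),o['contact_force'],np.abs(o['joint_vel']).max())
m=imaging.camera_model('wrist'); im=snap('wrist','w1')
np.save('w1.npy',m,allow_pickle=True)
for t in ['tray_tab','recorder']:
  for d in imaging.cut_out(t,'wrist')[:2]: print(t,d['conf'],d['centre'])
print('slot pred',proj(m,(.6124,-.2504,.062)),'tab',proj(m,(.485,-.232,.046)))
```

```text
2.15 [ 0.53174257 -0.27105486  0.25340845] 69.7644128650344 [-0.44617265  0.71096993  0.14600596] 0.04670127203703063
tray_tab 0.53 [222.8, 146.1]
recorder 0.77 [305.4, 157.8]
slot pred [354.41107497 120.24049591] tab [219.16531737 146.63277998]
```

View pics/w1.png

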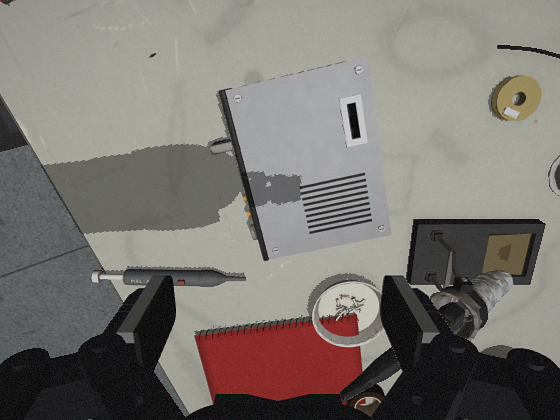

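The wrist view shows the slot at about (353,120), which agrees with the prediction of (354,120). The tab is at (222,147).

Run:
```python
from h import *
m=np.load('w1.npy',allow_pickle=True).item(); im=cv2.imread('pics/w1.png',0)
k=np.zeros_like(im);k[92:150,336:372]=1
n,l,st,c=cv2.connectedComponentsWithStats(((im<90)&(k>0)).astype(np.uint8))
i=1+st[1:,4].argmax();print(st[i],c[i])
pts=np.argwhere(l==i)[:,::-1]
X=np.array([atz(m,p,.062)[:2] for p in pts]).astype(np.float32)
r=cv2.minAreaRect(X*1000);print('slot',r,cv2.boxPoints(r).mean(0))
for p in [(238,98),(359,70),(380,227),(276,249)]: print('screw',atz(m,p,.062).round(4))
print('tab end top',atz(m,(212,149),.046).round(4), 'tab root',atz(m,(231,145),.046).round(4))
print(); plan((.449,.035,.25),100.5,8,-1)
```

```text
[347 103  13  36 296] [353.24324324 120.28716216]
slot ((611.3727416992188, -250.3990020751953), (31.371604919433594, 7.4347968101501465), 82.23908233642578) [ 611.37274 -250.39899]
screw [ 0.5211 -0.1962  0.062 ]
screw [ 0.6281 -0.2108  0.062 ]
screw [ 0.607  -0.3595  0.062 ]
screw [ 0.5014 -0.3464  0.062 ]
tab end top [ 0.4776 -0.2317  0.046 ] tab root [ 0.4964 -0.2345  0.046 ]

[3.26, -2.3, 0.04, -3.88, -1.0]
[3.41, -2.08, 0.04, -3.88, -1.0]
[3.54, -1.84, 0.04, -3.88, -1.0]
[3.66, -1.6, 0.04, -3.88, -1.0]
[3.76, -1.35, 0.04, -3.88, -1.0]
[3.84, -1.09, 0.04, -3.88, -1.0]
[3.9, -0.83, 0.04, -3.88, -1.0]
[3.95, -0.56, 0.04, -3.88, -1.0]
```

{"fn": "drive_tool", "kwargs": {
  "series": [
    [3.25,-2.3,0,-3.9,-1],
    [3.4,-2.1,0,-3.9,-1],
    [3.55,-1.85,0,-3.9,-1],
    [3.65,-1.6,0,-3.9,-1],
    [3.75,-1.35,0,-3.9,-1],
    [3.85,-1.1,0,-3.9,-1],
    [3.9,-0.85,0,-3.9,-1],
    [3.95,-0.55,0,-3.9,-1]
  ]
}}

```text
t: 3.1
eef_pos: [0.4475, 0.0362, 0.2535]
tool_rot: [0.0, 0.637, 0.771, -0.0]
contact_force: [0.3, -0.1, 0.5]
gripper_width: 1.005
grasp_force: 0.0
```

{"fn": "drive_tool", "kwargs": {
  "series": [
    [0,0,0,0,-1],
    [0,0,0,0,-1],
    [0,0,0,0,-1]
  ]
}}

```text
t: 3.4
eef_pos: [0.4484, 0.0344, 0.2533]
tool_rot: [0.0, 0.639, 0.77, -0.0]
contact_force: [0.4, -0.2, 0.8]
gripper_width: 1.004
grasp_force: 0.0
```

Run:
```python
from h import *
o=readout.get_obs(); print(o['t'],o['eef_pos'],yawx(),o['contact_force'],np.abs(o['joint_vel']).max())
m=imaging.camera_model('wrist'); im=snap('wrist','w2')
np.save('w2.npy',m,allow_pickle=True)
for t in ['pin_grip','nut_driver_long','nut_driver_short','rack']:
  for d in imaging.cut_out(t,'wrist')[:2]:
    r=cv2.minAreaRect(np.argwhere(d['mask'])[:,::-1].astype(np.float32)); print(t,round(d['conf'],2),d['centre'],np.round(cv2.boxPoints(r)).tolist())
print('pin pred',proj(m,(.449,.035,.115)))
```

```text
3.4 [0.44838004 0.03442916 0.25327136] 100.63205273398604 [ 0.41793741 -0.21327609  0.76712182] 0.005249283683805892
pin_grip 0.98 [280.4, 174.0] [[271.0, 162.0], [289.0, 162.0], [289.0, 193.0], [271.0, 193.0]]
nut_driver_long 0.68 [279.9, 131.0] [[261.0, 121.0], [287.0, 113.0], [297.0, 142.0], [271.0, 150.0]]
nut_driver_short 0.76 [277.6, 83.2] [[264.0, 65.0], [294.0, 65.0], [294.0, 95.0], [264.0, 95.0]]
rack 0.83 [279.2, 114.8] [[254.0, 45.0], [304.0, 45.0], [304.0, 199.0], [254.0, 199.0]]
pin pred [279.93254478 187.17757504]
```

View pics/w2.png

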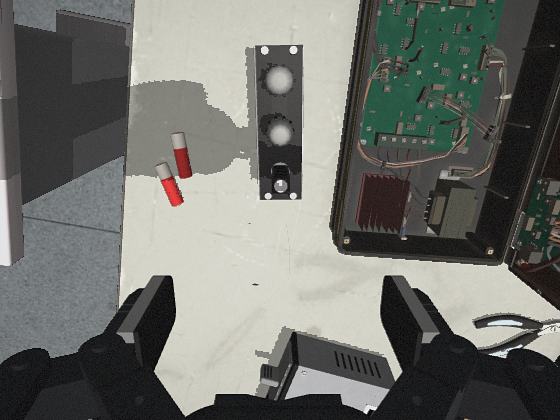

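The square handle's top is at about (281,185), and the rack plate screws are at (265,50), (293,50), (294,196) and (267,196).

Run:
```python
from h import *
m=np.load('w2.npy',allow_pickle=True).item()
im=cv2.imread('pics/w2.png')
S=[atz(m,p,.067)[:2] for p in [(265,50),(293,50),(294,196),(267,196)]]
print(np.round(S,4)); c=np.mean(S,0); d=(S[0]+S[1]-S[2]-S[3])/2; yaw=np.degrees(np.arctan2(-d[0],d[1])); print('rack',c,yaw,np.hypot(*d))
d/=np.hypot(*d); print('hole -40',c-.04*d)
print('pin top',atz(m,(280.5,185),.115),'long',atz(m,(280,134.5),.11),'short',atz(m,(279,81),.092))
# dark handle-top rect: print mask of pin
k=imaging.cut_out('pin_grip','wrist')[0]['mask']
for r in range(160,200,2): q=np.where(k[r])[0]; print(r,(q.min(),q.max()) if len(q) else '',end='; ')
cv2.imwrite('pics/c2.png',cv2.resize(im[150:205,245:315],(700,550),interpolation=3))
```

```text
[[0.4173 0.1363]
 [0.4403 0.1406]
 [0.4667 0.015 ]
 [0.4415 0.0103]]
rack [0.44144223 0.07555294] 11.36158311249774 0.1283553053944876
hole -40 [0.44932223 0.0363368 ]
pin top [0.44910765 0.03687818 0.115     ] long [0.44133169 0.0757414  0.11      ] short [0.43326224 0.11446431 0.092     ]
160 ; 162 (np.int64(278), np.int64(283)); 164 (np.int64(274), np.int64(286)); 166 (np.int64(273), np.int64(288)); 168 (np.int64(272), np.int64(288)); 170 (np.int64(271), np.int64(289)); 172 (np.int64(271), np.int64(289)); 174 (np.int64(272), np.int64(289)); 176 (np.int64(272), np.int64(289)); 178 (np.int64(272), np.int64(289)); 180 (np.int64(272), np.int64(289)); 182 (np.int64(272), np.int64(289)); 184 (np.int64(272), np.int64(289)); 186 (np.int64(272), np.int64(289)); 188 (np.int64(272), np.int64(289)); 190 (np.int64(273), np.int64(288)); 192 (np.int64(274), np.int64(286)); 194 ; 196 ; 198 ;
```

View pics/c2.png

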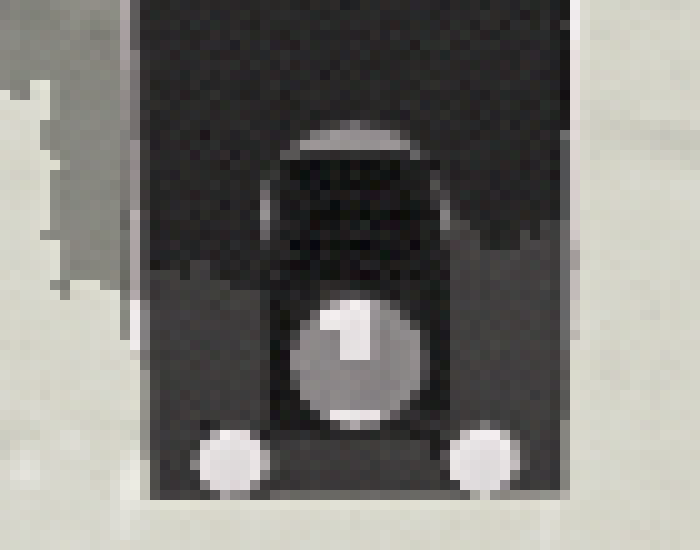

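{"fn": "drive_tool", "kwargs": {
  "series": [
    [0.15,0.15,2,0,0],
    [0,0,4,0,0],
    [0,0,4,0,0],
    [0,0,3,0,0],
    [0,0,2.5,0,0],
    [0,0,1.5,0,0],
    [0,0,0.7,0,0],
    [0,0,0,0,0]
  ],
  "squeeze": 60
}}

```text
t: 4.5
eef_pos: [0.4489, 0.038, 0.0757]
tool_rot: [-0.001, 0.637, 0.771, -0.001]
contact_force: [-0.4, 0.4, -0.1]
gripper_width: 0.503
grasp_force: 0.0
```

{"fn": "drive_tool", "kwargs": {
  "series": [
    [0,0,0,0,0.3],
    [0,0,0,0,0.5],
    [0,0,0,0,1],
    [0,0,0,0,1],
    [0,0,0,0,1],
    [0,0,0,0,1],
    [0,0,0,0,1]
  ]
}}

```text
t: 5.2
eef_pos: [0.45, 0.0381, 0.0772]
tool_rot: [0.001, 0.637, 0.771, 0.0]
contact_force: [-0.9, -0.7, 7.4]
gripper_width: 0.153
grasp_force: 58.5
```

Run:
```python
from h import *
o=readout.get_obs(); print(o['t'],o['eef_pos'],yawx(),o['contact_force'],o['torque'],o['gripper_width'],o['grasp_force'])
```

```text
5.2 [0.44998006 0.03808715 0.07723729] 100.83348123616456 [-0.90099197 -0.73222115  7.37505918] [-0.07004536  0.28182594 -0.00973087] 0.15348317880303664 58.49120020866394
```

{"fn": "drive_tool", "kwargs": {
  "series": [
    [0,0,-0.3,0,1],
    [0,0,-1.2,0,1],
    [0,0,-2.5,0,1],
    [0,0,-3.5,0,1],
    [0,0,-3,0,1],
    [0,0,-0.5,0,1],
    [0,0,0,0,1]
  ]
}}

```text
t: 5.9
eef_pos: [0.4499, 0.0381, 0.1877]
tool_rot: [0.001, 0.637, 0.771, 0.001]
contact_force: [0.0, 0.5, -1.1]
gripper_width: 0.153
grasp_force: 58.5
```

Run:
```python
from h import *
o=readout.get_obs(); print(o['t'],o['eef_pos'],yawx(),o['contact_force'],o['torque'],o['gripper_width'],o['grasp_force'])
plan((.6114,-.2483,.187),82.4,8,1)
```

```text
5.9 [0.4499483  0.03809237 0.18767602] 100.82831602789189 [ 5.98450077e-04  4.78234725e-01 -1.07015431e+00] [ 0.01736353  0.00823588 -0.00183569] 0.15267630127678394 58.4555858373642
[-3.9, 1.31, 0.01, 2.3, 1.0]
[-3.84, 1.47, 0.01, 2.3, 1.0]
[-3.78, 1.62, 0.01, 2.3, 1.0]
[-3.71, 1.77, 0.01, 2.3, 1.0]
[-3.64, 1.92, 0.01, 2.3, 1.0]
[-3.56, 2.06, 0.01, 2.3, 1.0]
[-3.47, 2.2, 0.01, 2.3, 1.0]
[-3.38, 2.34, 0.01, 2.3, 1.0]
```

{"fn": "drive_tool", "kwargs": {
  "series": [
    [-3.9,1.3,0,2.3,1],
    [-3.85,1.45,0,2.3,1],
    [-3.8,1.6,0,2.3,1],
    [-3.7,1.75,0,2.3,1],
    [-3.65,1.9,0,2.3,1],
    [-3.55,2.05,0,2.3,1],
    [-3.45,2.2,0,2.3,1],
    [-3.4,2.35,0,2.3,1]
  ]
}}

```text
t: 6.7
eef_pos: [0.6097, -0.2498, 0.1843]
tool_rot: [-0.001, 0.753, 0.658, -0.001]
contact_force: [0.4, 0.1, -0.7]
gripper_width: 0.155
grasp_force: 58.4
```

{"fn": "drive_tool", "kwargs": {
  "series": [
    [0,0,1.5,0,1],
    [0,0,1.5,0,1],
    [0,0,0,0,1],
    [0,0,0,0,1]
  ]
}}

```text
t: 7.1
eef_pos: [0.6092, -0.2469, 0.1552]
tool_rot: [-0.001, 0.751, 0.66, -0.0]
contact_force: [0.0, -0.2, -0.5]
gripper_width: 0.154
grasp_force: 58.6
```

Run:
```python
from h import *
o=readout.get_obs(); print(o['t'],o['eef_pos'],yawx(),o['contact_force'],np.abs(o['joint_vel']).max())
m=imaging.camera_model('wrist'); im=snap('wrist','w3'); np.save('w3.npy',m,allow_pickle=True)
for d in imaging.cut_out('pin_shank','wrist')[:2]:
    q=np.argwhere(d['mask']); print(d['conf'],d['centre'],q.min(0),q.max(0))
print('slot',proj(m,(.6114,-.2504,.062)))
T=rot(o['tool_rot']); print('tip pred', proj(m,o['eef_pos']+T@[-.002,0,.071]))
cv2.imwrite('pics/c3.png',cv2.resize(im[100:300,180:380,::-1],(600,600),interpolation=3))
```

```text
7.1 [ 0.60924363 -0.24685328  0.15523678] 82.57450563354519 [ 0.00662149 -0.17560527 -0.502751  ] 0.025871158049434115
slot [282.94930887 210.49050649]
tip pred [278.96713939 220.55503719]
```

View pics/c3.png

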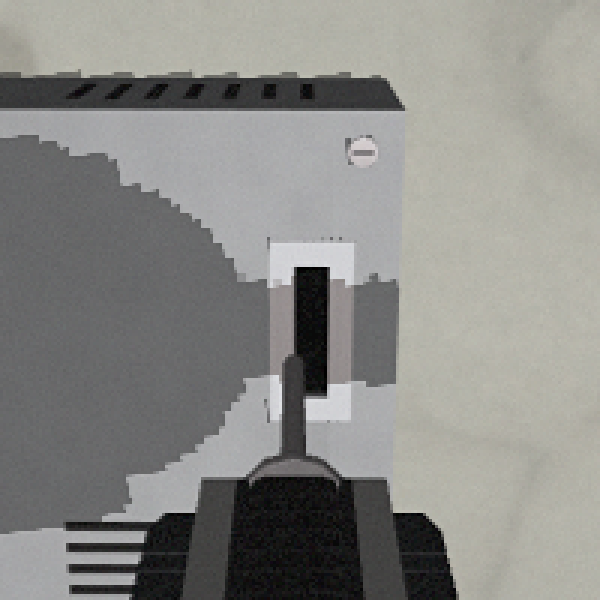

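The slot is centred at image (283.7,210.3) and the pin tip is at about (277.7,219.5).

Run:
```python
from h import *
m=np.load('w3.npy',allow_pickle=True).item()
s=atz(m,(283.7,210.3),.062); t=atz(m,(277.7,219.5),.0842); print(s,t)
T=rot(readout.get_obs()['tool_rot']); print('need in tool cm',T.T@(s-t)*100, 'vs other slot',T.T@(np.array([.6113,-.2504,.062])-t)*100,'tip in tool mm',T.T@(t-readout.get_obs()['eef_pos'])*1000)
```

```text
[ 0.61193301 -0.25032715  0.062     ] [ 0.60811401 -0.24793424  0.0842    ]
need in tool cm [-0.18813459  0.40871729  2.22014936] vs other slot [-0.20357503  0.34689796  2.22011806] tip in tool mm [-0.67980847 -2.14034465 72.62281876]
```

{"fn": "drive_tool", "kwargs": {
  "series": [
    [-0.1,0.2,0.4,0,1],
    [-0.1,0.2,0.7,0,1],
    [0,0,0.5,0,1],
    [0,0,0,0,1],
    [0,0,0,0,1]
  ]
}}

```text
t: 7.7
eef_pos: [0.6136, -0.2512, 0.14]
tool_rot: [-0.0, 0.752, 0.659, -0.0]
contact_force: [-0.4, 0.7, -0.4]
gripper_width: 0.159
grasp_force: 58.6
```

Run:
```python
from h import *
o=readout.get_obs(); print(o['t'],o['eef_pos'],yawx(),o['contact_force'],np.abs(o['joint_vel']).max())
m=imaging.camera_model('wrist'); im=snap('wrist','w4'); np.save('w4.npy',m,allow_pickle=True)
print('slot',proj(m,(.6114,-.2504,.062)),proj(m,(.6119,-.2504,.062)))
cv2.imwrite('pics/c4.png',cv2.resize(im[160:260,230:330,::-1],(600,600),interpolation=cv2.INTER_NEAREST))
```

```text
7.7 [ 0.61362936 -0.25115351  0.13998354] 82.44632377053456 [-0.4339293   0.7149273  -0.36453247] 0.007404762206627221
slot [275.47034952 213.04892587] [276.23332672 212.95455281]
```

View pics/c4.png

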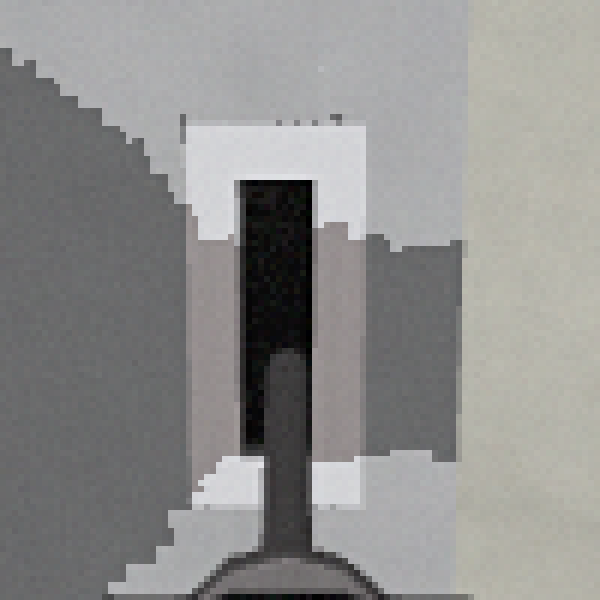

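The slot is centred at image (276.2,213) and the tip at (277.8,218.5), so I need a small correction.

Run:
```python
from h import *
m=np.load('w4.npy',allow_pickle=True).item(); o=readout.get_obs();T=rot(o['tool_rot'])
z=o['eef_pos'][2]-.0715
s=atz(m,(276.2,213.0),.062); t=atz(m,(277.8,218.7),z); print(z,s,t,m['cx'],m['cy'])
print('need cm',T.T@(s-t)*100,'tip in tool mm',T.T@(t-o['eef_pos'])*1000)
```

```text
0.06879708573905431 [ 0.61187437 -0.25042839  0.062     ] [ 0.61273638 -0.25186458  0.06879709] 277.6085780529159 203.45231492752836
need cm [ 0.13099501 -0.1043077   0.67972135] tip in tool mm [-0.84300121 -0.9925301  71.49998374]
```

{"fn": "drive_tool", "kwargs": {
  "series": [
    [0.13,-0.1,0,0,1],
    [0,0,0.3,0,1],
    [0,0,0.3,0,1],
    [0,0,0.2,0,1],
    [0,0,0.2,0,1],
    [0,0,0,0,1]
  ]
}}

```text
t: 8.35
eef_pos: [0.6128, -0.2498, 0.1299]
tool_rot: [-0.0, 0.752, 0.659, -0.0]
contact_force: [-0.1, -0.1, -0.7]
gripper_width: 0.153
grasp_force: 58.6
```

{"fn": "drive_tool", "kwargs": {
  "series": [
    [0,0,0.3,0,1],
    [0,0,0.3,0,1],
    [0,0,0.2,0,1],
    [0,0,0.1,0,1],
    [0,0,0.1,0,1]
  ]
}}

```text
t: 8.85
eef_pos: [0.613, -0.2498, 0.1202]
tool_rot: [-0.0, 0.752, 0.659, -0.0]
contact_force: [-0.4, -0.4, -0.5]
gripper_width: 0.157
grasp_force: 58.6
```

{"fn": "drive_tool", "kwargs": {
  "series": [
    [0,0,0.1,0,1],
    [0,0,0,0,1]
  ]
}}

```text
t: 9.05
eef_pos: [0.613, -0.2498, 0.1192]
tool_rot: [-0.0, 0.752, 0.659, -0.0]
contact_force: [0.0, 0.3, -0.9]
gripper_width: 0.159
grasp_force: 58.6
```

{"fn": "drive_tool", "kwargs": {
  "series": [
    [0,0,0.1,0,1],
    [0,0,0,0,1]
  ]
}}

```text
t: 9.25
eef_pos: [0.613, -0.2497, 0.1182]
tool_rot: [-0.0, 0.752, 0.659, -0.0]
contact_force: [0.1, 0.3, -0.9]
gripper_width: 0.151
grasp_force: 58.6
```

{"fn": "drive_tool", "kwargs": {
  "series": [
    [0,0,0.1,0,1],
    [0,0,0,0,1]
  ]
}}

```text
t: 9.45
eef_pos: [0.6131, -0.2498, 0.1173]
tool_rot: [0.0, 0.752, 0.659, 0.0]
contact_force: [0.7, 0.2, 0.0]
gripper_width: 0.154
grasp_force: 58.6
```

{"fn": "drive_tool", "kwargs": {
  "series": [
    [0,0,0.1,0,1],
    [0,0,0,0,1]
  ]
}}

```text
t: 9.65
eef_pos: [0.6132, -0.2499, 0.1167]
tool_rot: [0.0, 0.752, 0.659, 0.0]
contact_force: [-0.5, 0.6, 2.8]
gripper_width: 0.155
grasp_force: 59.2
```

{"fn": "drive_tool", "kwargs": {
  "series": [
    [0,0,0.05,0,1],
    [0,0,0,0,1]
  ]
}}

```text
t: 9.85
eef_pos: [0.6133, -0.25, 0.1165]
tool_rot: [0.0, 0.752, 0.659, 0.0]
contact_force: [-0.6, -0.5, 5.7]
gripper_width: 0.156
grasp_force: 59.4
```

{"fn": "drive_tool", "kwargs": {
  "series": [
    [0.1,0,0,0,1],
    [0.1,0,0,0,1],
    [0.1,0,0,0,1],
    [0,0,0,0,1]
  ]
}}

```text
t: 10.25
eef_pos: [0.6134, -0.2487, 0.1166]
tool_rot: [0.001, 0.753, 0.659, -0.001]
contact_force: [-2.1, -2.1, 5.0]
gripper_width: 0.152
grasp_force: 59.3
```

{"fn": "drive_tool", "kwargs": {
  "series": [
    [0.1,0,0,0,1],
    [0.1,0,0,0,1],
    [0.1,0,0,0,1],
    [0,0,0,0,1]
  ]
}}

```text
t: 10.65
eef_pos: [0.6142, -0.2457, 0.1167]
tool_rot: [0.001, 0.753, 0.659, -0.0]
contact_force: [-0.7, -3.4, 5.5]
gripper_width: 0.157
grasp_force: 59.3
```

{"fn": "drive_tool", "kwargs": {
  "series": [
    [0.1,0,0,0,1],
    [0.1,0,0,0,1],
    [0.1,0,0,0,1],
    [0,0,0,0,1]
  ]
}}

```text
t: 11.05
eef_pos: [0.6147, -0.2425, 0.1167]
tool_rot: [0.001, 0.752, 0.659, -0.0]
contact_force: [0.0, -1.8, 5.1]
gripper_width: 0.156
grasp_force: 59.3
```

{"fn": "drive_tool", "kwargs": {
  "series": [
    [0.1,0,0,0,1],
    [0.1,0,0,0,1],
    [0.1,0,0,0,1],
    [0,0,0,0,1]
  ]
}}

```text
t: 11.45
eef_pos: [0.6151, -0.2395, 0.1167]
tool_rot: [0.001, 0.752, 0.659, -0.0]
contact_force: [-0.0, -3.0, 5.1]
gripper_width: 0.154
grasp_force: 59.3
```

{"fn": "drive_tool", "kwargs": {
  "series": [
    [0.1,0,0,0,1],
    [0.1,0,0,0,1],
    [0.1,0,0,0,1],
    [0,0,0,0,1]
  ]
}}

```text
t: 11.85
eef_pos: [0.6156, -0.2366, 0.1167]
tool_rot: [0.001, 0.752, 0.659, -0.0]
contact_force: [-0.2, -2.5, 5.6]
gripper_width: 0.156
grasp_force: 59.3
```

{"fn": "drive_tool", "kwargs": {
  "series": [
    [0,0,-0.3,0,1],
    [-0.7,0,0,0,1],
    [-0.7,0,0,0,1],
    [-0.1,0,0,0,1],
    [0,0,0.15,0,1],
    [0,0,0.1,0,1],
    [0,0,0.05,0,1],
    [0,0,0,0,1]
  ]
}}

```text
t: 12.65
eef_pos: [0.613, -0.2502, 0.1161]
tool_rot: [0.0, 0.752, 0.659, -0.0]
contact_force: [-1.2, -2.2, 3.9]
gripper_width: 0.159
grasp_force: 59.2
```

{"fn": "drive_tool", "kwargs": {
  "series": [
    [-0.1,0,0,0,1],
    [-0.1,0,0,0,1],
    [-0.1,0,0,0,1],
    [0,0,0,0,1]
  ]
}}

```text
t: 13.05
eef_pos: [0.6124, -0.2524, 0.1153]
tool_rot: [-0.0, 0.752, 0.659, 0.0]
contact_force: [-0.1, -0.9, -0.8]
gripper_width: 0.155
grasp_force: 58.5
```

{"fn": "drive_tool", "kwargs": {
  "series": [
    [-0.1,0,0,0,1],
    [-0.1,0,0,0,1],
    [-0.1,0,0,0,1],
    [0,0,0,0,1]
  ]
}}

```text
t: 13.45
eef_pos: [0.6122, -0.2555, 0.1157]
tool_rot: [-0.0, 0.752, 0.659, 0.0]
contact_force: [-0.1, 1.4, -0.5]
gripper_width: 0.152
grasp_force: 58.5
```

{"fn": "drive_tool", "kwargs": {
  "series": [
    [0.2,0,0,0,1],
    [0,0,0.1,0,1],
    [0,0,0.1,0,1],
    [0,0,0,0,1]
  ]
}}

```text
t: 13.85
eef_pos: [0.6123, -0.2538, 0.1136]
tool_rot: [-0.0, 0.752, 0.659, -0.0]
contact_force: [-0.3, 0.5, -0.8]
gripper_width: 0.154
grasp_force: 58.5
```

{"fn": "drive_tool", "kwargs": {
  "series": [
    [0,0,0.15,0,1],
    [0,0,0.15,0,1],
    [0,0,0.1,0,1],
    [0,0,0,0,1]
  ]
}}

```text
t: 14.25
eef_pos: [0.6124, -0.2537, 0.1096]
tool_rot: [-0.0, 0.752, 0.659, -0.0]
contact_force: [1.0, 0.6, -0.7]
gripper_width: 0.155
grasp_force: 58.5
```

{"fn": "drive_tool", "kwargs": {
  "series": [
    [0,0,0.1,0,1],
    [0,0,0.1,0,1],
    [0,0,0,0,1]
  ]
}}

```text
t: 14.55
eef_pos: [0.6124, -0.2537, 0.1076]
tool_rot: [-0.0, 0.752, 0.659, -0.0]
contact_force: [0.0, 0.2, -0.8]
gripper_width: 0.156
grasp_force: 58.5
```

{"fn": "drive_tool", "kwargs": {
  "series": [
    [0,0,0.1,0,1],
    [0,0,0.1,0,1],
    [0,0,0,0,1]
  ]
}}

```text
t: 14.85
eef_pos: [0.6127, -0.2538, 0.1062]
tool_rot: [0.0, 0.752, 0.659, 0.0]
contact_force: [-0.9, 1.1, 1.6]
gripper_width: 0.155
grasp_force: 59.0
```

{"fn": "drive_tool", "kwargs": {
  "series": [
    [0,0,0.1,0,1],
    [0,0,0.1,0,1],
    [0,0,0,0,1]
  ]
}}

```text
t: 15.15
eef_pos: [0.6131, -0.2539, 0.1046]
tool_rot: [0.001, 0.752, 0.659, 0.0]
contact_force: [-0.9, -0.4, 5.2]
gripper_width: 0.157
grasp_force: 59.3
```

{"fn": "drive_tool", "kwargs": {
  "series": [
    [0,0,0.1,0,1],
    [0,0,0.1,0,1],
    [0,0,0,0,1]
  ]
}}

```text
t: 15.45
eef_pos: [0.6135, -0.2539, 0.1028]
tool_rot: [0.001, 0.752, 0.659, 0.001]
contact_force: [-0.8, 0.3, 5.9]
gripper_width: 0.156
grasp_force: 59.5
```

{"fn": "drive_tool", "kwargs": {
  "series": [
    [0,0,0.1,0,1],
    [0,0,0,0,1]
  ]
}}

```text
t: 15.65
eef_pos: [0.6137, -0.2539, 0.102]
tool_rot: [0.001, 0.752, 0.659, 0.001]
contact_force: [-1.0, 0.7, 6.4]
gripper_width: 0.158
grasp_force: 59.5
```

{"fn": "drive_tool", "kwargs": {
  "series": [
    [0,0,0.1,0,1],
    [0,0,0,0,1]
  ]
}}

```text
t: 15.85
eef_pos: [0.6138, -0.2539, 0.101]
tool_rot: [0.001, 0.752, 0.659, 0.001]
contact_force: [0.6, -0.0, 6.0]
gripper_width: 0.154
grasp_force: 59.4
```

{"fn": "drive_tool", "kwargs": {
  "series": [
    [0,0,0.1,0,1],
    [0,0,0,0,1]
  ]
}}

```text
t: 16.05
eef_pos: [0.6138, -0.2539, 0.1001]
tool_rot: [0.001, 0.752, 0.659, 0.001]
contact_force: [0.1, 0.0, 5.1]
gripper_width: 0.152
grasp_force: 59.5
```

{"fn": "drive_tool", "kwargs": {
  "series": [
    [0,0,0.1,0,1],
    [0,0,0,0,1]
  ]
}}

```text
t: 16.25
eef_pos: [0.6139, -0.254, 0.0991]
tool_rot: [0.001, 0.752, 0.659, 0.001]
contact_force: [0.3, -0.6, 5.7]
gripper_width: 0.153
grasp_force: 59.5
```

```bash
cat > tab.py <<'E'
from h import *
s=imaging.camera_model('scene')
im=imaging.read_camera('scene'); a=cv2.imread('pics/scene.png')
for d in imaging.cut_out('tray_tab','scene')[:2]:
    q=np.argwhere(d['mask']); print(round(d['conf'],2),d['centre'],q.min(0),q.max(0))
print('shut was [361.3 207.1]; pred shut,out15',proj(s,(.485,-.2315,.033)),proj(s,(.470,-.2295,.033)))
print('diff near tab',np.abs(im[185:235,340:390,::-1].astype(int)-a[185:235,340:390]).mean())
E
python3 tab.py
```

```text
0.84 [363.2, 204.8] [195 347] [218 381]
shut was [361.3 207.1]; pred shut,out15 [369.21228641 209.41376426] [373.68212169 212.73456027]
diff near tab 26.303466666666665
```

{"fn": "drive_tool", "kwargs": {
  "series": [
    [0,0,0.1,0,1],
    [0,0,0,0,1]
  ]
}}

```text
t: 16.55
eef_pos: [0.6139, -0.254, 0.0981]
tool_rot: [0.001, 0.752, 0.659, 0.001]
contact_force: [0.8, 0.2, 6.7]
gripper_width: 0.151
grasp_force: 59.5
```

{"fn": "drive_tool", "kwargs": {
  "series": [
    [0,0,0.1,0,1],
    [0,0,0,0,1]
  ]
}}

```text
t: 16.75
eef_pos: [0.6139, -0.2539, 0.0971]
tool_rot: [0.001, 0.752, 0.659, 0.001]
contact_force: [0.4, 0.9, 6.4]
gripper_width: 0.154
grasp_force: 59.4
```

```bash
python3 tab.py
```

```text
0.73 [361.5, 209.1] [197 346] [222 385]
0.41 [249.6, 246.7] [231 247] [282 258]
shut was [361.3 207.1]; pred shut,out15 [369.21228641 209.41376426] [373.68212169 212.73456027]
diff near tab 32.8348
```

{"fn": "drive_tool", "kwargs": {
  "series": [
    [0,0,0.1,0,1],
    [0,0,0,0,1]
  ]
}}

```text
t: 17.05
eef_pos: [0.6138, -0.2539, 0.096]
tool_rot: [0.001, 0.752, 0.659, 0.001]
contact_force: [0.5, -0.1, 6.0]
gripper_width: 0.155
grasp_force: 59.5
```

```bash
python3 tab.py
python3 - <<'E'
from h import *
im=snap('scene','s2'); a=cv2.imread('pics/scene.png')
f=lambda i:cv2.resize(i[170:240,310:420],(620,394),interpolation=3)
cv2.imwrite('pics/c5.png',cv2.resize(np.vstack([f(a),f(im[:,:,::-1])]),(470,600)))
E
```

```text
0.61 [362.3, 206.6] [197 347] [222 385]
shut was [361.3 207.1]; pred shut,out15 [369.21228641 209.41376426] [373.68212169 212.73456027]
diff near tab 32.848533333333336
```

View pics/c5.png

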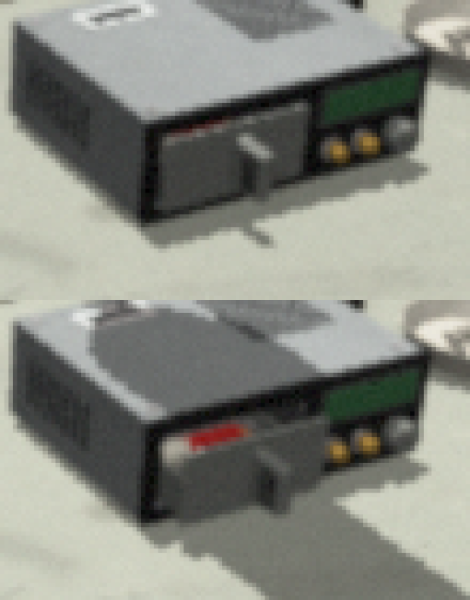

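The tray has sprung out: the red batteries are visible. I'll withdraw the pin straight up.

{"fn": "drive_tool", "kwargs": {
  "series": [
    [0,0,-0.8,0,1],
    [0,0,-1.5,0,1],
    [0,0,-2,0,1],
    [0,0,-2,0,1],
    [0,0,-2,0,1],
    [0,0,-1,0,1],
    [0,0,0,0,1]
  ]
}}

```text
t: 17.9
eef_pos: [0.6131, -0.254, 0.1897]
tool_rot: [0.001, 0.752, 0.659, 0.001]
contact_force: [-0.1, 0.2, -1.0]
gripper_width: 0.157
grasp_force: 58.6
```

Run:
```python
from h import *
o=readout.get_obs(); print(o['t'],o['eef_pos'],yawx(),o['contact_force'],np.abs(o['joint_vel']).max())
m=imaging.camera_model('wrist'); im=snap('wrist','w5')
T=rot(o['tool_rot']); print('tip px',proj(m,o['eef_pos']+T@[-.0008,-.001,.0715]))
plan((.450,.0381,.187),100.8,8,1)
```

```text
17.9 [ 0.61314129 -0.25399835  0.18969681] 82.43205825729233 [-0.08320567  0.15656653 -1.04431706] 0.0337384370343023
tip px [277.41984566 218.49443725]
[3.35, -2.49, 0.02, -2.3, 1.0]
[3.45, -2.36, 0.02, -2.3, 1.0]
[3.54, -2.22, 0.02, -2.3, 1.0]
[3.62, -2.07, 0.02, -2.3, 1.0]
[3.71, -1.93, 0.02, -2.3, 1.0]
[3.78, -1.78, 0.02, -2.3, 1.0]
[3.85, -1.62, 0.02, -2.3, 1.0]
[3.91, -1.47, 0.02, -2.3, 1.0]
```

{"fn": "drive_tool", "kwargs": {
  "series": [
    [3.35,-2.5,0,-2.3,1],
    [3.45,-2.35,0,-2.3,1],
    [3.55,-2.2,0,-2.3,1],
    [3.6,-2.05,0,-2.3,1],
    [3.7,-1.95,0,-2.3,1],
    [3.8,-1.8,0,-2.3,1],
    [3.85,-1.6,0,-2.3,1],
    [3.9,-1.45,0,-2.3,1]
  ]
}}

```text
t: 18.75
eef_pos: [0.4483, 0.0391, 0.1868]
tool_rot: [-0.001, 0.637, 0.771, -0.001]
contact_force: [0.7, 0.8, 0.3]
gripper_width: 0.155
grasp_force: 58.6
```

{"fn": "drive_tool", "kwargs": {
  "series": [
    [0,0,0,0,1],
    [0,0,0,0,1],
    [0,0,0,0,1]
  ]
}}

```text
t: 19.05
eef_pos: [0.4503, 0.037, 0.1873]
tool_rot: [-0.0, 0.638, 0.77, -0.0]
contact_force: [-0.1, -0.6, -0.5]
gripper_width: 0.156
grasp_force: 58.7
```

Run:
```python
from h import *
o=readout.get_obs(); print(o['t'],o['eef_pos'],yawx(),np.abs(o['joint_vel']).max())
m=imaging.camera_model('wrist'); im=snap('wrist','w6'); np.save('w6.npy',m,allow_pickle=True)
T=rot(o['tool_rot'])
print('tip px pred',proj(m,o['eef_pos']+T@[-.0008,-.001,.0715]),'hole',proj(m,(.4494,.0363,.066)))
plan((.450,.0381,.187),100.8,1,1)
cv2.imwrite('pics/c6.png',cv2.resize(im[140:240,230:330,::-1],(600,600),interpolation=cv2.INTER_NEAREST))
```

```text
19.05 [0.45031835 0.03701473 0.1872512 ] 100.74624058767054 0.010363191502155993
tip px pred [277.77292316 218.94903767] hole [277.87507376 194.77332458]
[0.13, -0.03, 0.03, -0.09, 1.0]
```

View pics/c6.png

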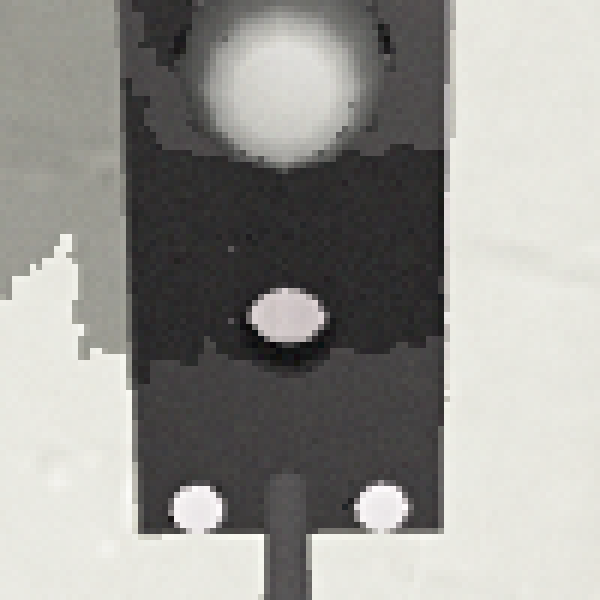

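The hole is centred at (278,194.7) and the tip at (277.8,219.3). Both match the predictions, so the pin hasn't slipped and I can lower it.

{"fn": "drive_tool", "kwargs": {
  "series": [
    [0.1,0,1,0,1],
    [0,0,2,0,1],
    [0,0,1.5,0,1],
    [0,0,0.5,0,1],
    [0,0,0.5,0,1],
    [0,0,0.5,0,1],
    [0,0,0,0,1]
  ]
}}

```text
t: 19.8
eef_pos: [0.4501, 0.039, 0.1275]
tool_rot: [-0.0, 0.637, 0.771, -0.0]
contact_force: [-0.1, -0.5, -1.2]
gripper_width: 0.154
grasp_force: 58.7
```

{"fn": "drive_tool", "kwargs": {
  "series": [
    [0,0,1,0,1],
    [0,0,1,0,1],
    [0,0,1,0,1],
    [0,0,0.8,0,1],
    [0,0,0.6,0,1],
    [0,0,0.3,0,1],
    [0,0,0.1,0,1],
    [0,0,0,0,1]
  ]
}}

```text
t: 20.6
eef_pos: [0.4502, 0.0392, 0.0798]
tool_rot: [0.0, 0.637, 0.771, 0.0]
contact_force: [0.8, -0.2, -0.6]
gripper_width: 0.155
grasp_force: 58.7
```

{"fn": "drive_tool", "kwargs": {
  "series": [
    [0,0,0.1,0,1],
    [0,0,0.1,0,1],
    [0,0,0.05,0,1],
    [0,0,0,0,1]
  ]
}}

```text
t: 21.0
eef_pos: [0.4501, 0.039, 0.0773]
tool_rot: [0.0, 0.637, 0.771, 0.0]
contact_force: [0.3, -0.4, -1.3]
gripper_width: 0.153
grasp_force: 58.7
```

{"fn": "drive_tool", "kwargs": {
  "series": [
    [0,0,0.05,0,1],
    [0,0,0.05,0,1],
    [0,0,0,0,1]
  ]
}}

```text
t: 21.3
eef_pos: [0.4502, 0.0391, 0.0772]
tool_rot: [0.0, 0.637, 0.771, -0.0]
contact_force: [-3.4, -0.9, 13.1]
gripper_width: 0.152
grasp_force: 60.8
```

{"fn": "drive_tool", "kwargs": {
  "series": [
    [0,0,-0.05,0,0.4],
    [0,0,0,0,0.2],
    [0,0,0,0,0],
    [0,0,0,0,0],
    [0,0,0,0,0]
  ]
}}

```text
t: 21.8
eef_pos: [0.45, 0.0391, 0.0767]
tool_rot: [-0.0, 0.637, 0.771, -0.0]
contact_force: [0.0, -0.3, 0.3]
gripper_width: 0.5
grasp_force: 0.0
```

{"fn": "drive_tool", "kwargs": {
  "series": [
    [0,0,-1,0,0],
    [0,0,-3,0,0],
    [0,0,-4,0,0],
    [0,0,-4,0,0],
    [0,0,-3,0,0],
    [0,0,-1,0,0],
    [0,0,0,0,-1],
    [0,0,0,0,-1]
  ]
}}

```text
t: 22.6
eef_pos: [0.4493, 0.0388, 0.2359]
tool_rot: [-0.0, 0.637, 0.771, -0.001]
contact_force: [0.7, 0.9, -0.4]
gripper_width: 0.821
grasp_force: 0.0
```

Run:
```python
from h import *
o=readout.get_obs(); print(o['t'],o['eef_pos'],yawx(),o['contact_force'])
m=imaging.camera_model('wrist'); im=snap('wrist','w7')
for t in ['pin_grip','nut_driver_long','nut_driver_short']:
  for d in imaging.cut_out(t,'wrist')[:1]:
    q=np.argwhere(d['mask']);print(t,round(d['conf'],2),d['centre'],q.min(0),q.max(0))
m0=np.load('w2.npy',allow_pickle=True).item()
for z,p in ((.115,(.4495,.0358)),(.092,(.4495,.036))): print('pin pred',proj(m,(*p,z)))
top=imaging.read_camera('top'); mt=imaging.camera_model('top')
for d in imaging.cut_out('tray_tab','top')[:2]:
    q=np.argwhere(d['mask']);print('tab',d['conf'],d['centre'],q.min(0),q.max(0))
ux=np.array([np.cos(np.radians(-7.6)),np.sin(np.radians(-7.6))])
print('tab pt shut',np.array([.4776,-.2317])+.011*ux)
```

```text
22.6 [0.44931562 0.03882774 0.23587452] 100.83533785549103 [ 0.70476793  0.92607111 -0.41535771]
pin_grip 0.71 [276.7, 90.3] [ 71 261] [101 293]
nut_driver_long 0.63 [278.5, 137.5] [124 263] [155 293]
nut_driver_short 0.67 [277.0, 88.5] [ 69 261] [103 293]
pin pred [278.77284112 198.0289916 ]
pin pred [278.78095331 189.11940331]
tab 0.82 [371.3, 256.2] [249 351] [273 393]
tab pt shut [ 0.48850337 -0.23315482]
```

Run:
```python
from h import *
m=imaging.camera_model('wrist'); im=imaging.read_camera('wrist')
for d in imaging.cut_out('pin_grip','wrist'):
    q=np.argwhere(d['mask']);print(round(d['conf'],2),d['centre'],q.min(0),q.max(0))
g=cv2.cvtColor(im,cv2.COLOR_RGB2GRAY)
print('col 279 rows 160-215',g[160:216:2,279].tolist())
print('row 198',g[198,256:304:2].tolist())
a=cv2.imread('pics/w2.png',0); print('before col 281 rows 150..',a[150:206:2,281].tolist())
print('scene pin', [(round(d['conf'],2),d['centre'],np.argwhere(d['mask']).min(0),np.argwhere(d['mask']).max(0)) for d in [imaging.read_camera('scene') is None or imaging.cut_out('pin_grip','scene')][0][:2]])
s=imaging.camera_model('scene')
imaging.read_camera('scene')
for d in imaging.cut_out('tray_tab','scene')[:2]: 
    q=np.argwhere(d['mask']);print('tab scene',d['conf'],d['centre'],q.min(0),q.max(0))
```

```text
0.9 [279.2, 187.6] [171 269] [204 288]
col 279 rows 160-215 [40, 33, 42, 31, 38, 69, 140, 13, 19, 30, 32, 13, 17, 26, 33, 108, 137, 139, 137, 135, 133, 136, 29, 59, 55, 145, 213, 214]
row 198 [149, 59, 57, 61, 56, 59, 60, 23, 145, 137, 140, 138, 135, 132, 136, 42, 43, 62, 59, 66, 62, 66, 92, 218]
before col 281 rows 150.. [41, 41, 38, 35, 40, 36, 75, 145, 13, 18, 20, 36, 7, 36, 28, 227, 230, 229, 128, 130, 133, 118, 63, 61, 59, 220, 212, 212]
scene pin [(0.79, [269.2, 232.2], array([220, 264]), array([248, 274])), (0.42, [367.0, 210.6], array([196, 347]), array([223, 386]))]
tab scene 0.73 [361.2, 207.6] [197 346] [223 385]
```

Run:
```python
from h import *
plan((.469,-.2305,.2),172.4,9,-1)
```

```text
[-2.98, -0.36, 0.41, -7.95, -1.0]
[-2.9, -0.77, 0.41, -7.95, -1.0]
[-2.77, -1.16, 0.41, -7.95, -1.0]
[-2.58, -1.53, 0.41, -7.95, -1.0]
[-2.35, -1.88, 0.41, -7.95, -1.0]
[-2.06, -2.18, 0.41, -7.95, -1.0]
[-1.74, -2.45, 0.41, -7.95, -1.0]
[-1.39, -2.66, 0.41, -7.95, -1.0]
[-1.01, -2.83, 0.41, -7.95, -1.0]
```

{"fn": "drive_tool", "kwargs": {
  "series": [
    [-3.0,-0.35,0.4,-8,-1],
    [-2.9,-0.75,0.4,-8,-1],
    [-2.75,-1.15,0.4,-8,-1],
    [-2.6,-1.55,0.4,-8,-1],
    [-2.35,-1.9,0.4,-8,-1],
    [-2.05,-2.2,0.4,-8,-1],
    [-1.75,-2.45,0.4,-8,-1],
    [-1.4,-2.65,0.4,-8,-1]
  ]
}}

```text
t: 24.0
eef_pos: [0.4677, -0.2022, 0.2047]
tool_rot: [0.0, 0.129, 0.992, -0.0]
contact_force: [-0.3, 0.1, 0.2]
gripper_width: 1.004
grasp_force: 0.0
```

{"fn": "drive_tool", "kwargs": {
  "series": [
    [-1.0,-2.85,0.4,-7.6,0],
    [0,0,0,0,0],
    [0,0,0,0,0],
    [0,0,0,0,0]
  ]
}}

```text
t: 24.4
eef_pos: [0.4701, -0.2299, 0.2009]
tool_rot: [0.0, 0.066, 0.998, 0.0]
contact_force: [-0.9, 0.2, -0.1]
gripper_width: 0.502
grasp_force: 0.0
```

Run:
```python
from h import *
o=readout.get_obs(); print(o['t'],o['eef_pos'],yawx(),o['q'][6],np.abs(o['joint_vel']).max())
m=imaging.camera_model('wrist'); im=snap('wrist','w8'); np.save('w8.npy',m,allow_pickle=True)
for d in imaging.cut_out('tray_tab','wrist')[:2]:
    k=d['mask'];q=np.argwhere(k);print(round(d['conf'],2),d['centre'],q.min(0),q.max(0))
    for r in range(q.min(0)[0],q.max(0)[0]+1,4): c=np.where(k[r])[0]; print(r,c.min(),c.max(),end='; ')
print()
for n,X in dict(end_top=(.4608,-.2295,.046),root_top=(.4836,-.2325,.046),end_bot=(.4608,-.2295,.02),slot=(.6114,-.2504,.062)).items(): print(n,proj(m,X))
```

```text
24.4 [ 0.47005327 -0.22986573  0.20092373] 172.45263873094544 1.5804997046964477 0.010769164285794034
0.92 [278.0, 203.7] [167 229] [222 325]
167 274 280; 171 272 282; 175 272 283; 179 272 282; 183 272 282; 187 272 282; 191 232 321; 195 231 323; 199 230 324; 203 229 325; 207 235 318; 211 236 317; 215 236 318; 219 237 318; 
end_top [277.47793382 173.31370681]
root_top [277.49651386 199.1935663 ]
end_bot [277.45503743 166.25922394]
slot [276.45902245 335.12750072]
```

{"fn": "drive_tool", "kwargs": {
  "series": [
    [0.15,-0.05,3,0,0.2],
    [0,0,4,0,0.2],
    [0,0,4,0,0.2],
    [0,0,3,0,0.2],
    [0,0,2,0,0.2],
    [0,0,1.5,0,0.2],
    [0,0,0.7,0,0.2],
    [0,0,0,0,0.2]
  ],
  "squeeze": 40
}}

```text
t: 25.3
eef_pos: [0.4684, -0.2308, 0.0186]
tool_rot: [-0.0, 0.066, 0.998, 0.0]
contact_force: [0.2, -0.1, 0.1]
gripper_width: 0.401
grasp_force: 0.0
```

{"fn": "drive_tool", "kwargs": {
  "series": [
    [0,0,0,0,0.5],
    [0,0,0,0,1],
    [0,0,0,0,1],
    [0,0,0,0,1],
    [0,0,0,0,1]
  ]
}}

```text
t: 25.8
eef_pos: [0.4694, -0.2305, 0.0199]
tool_rot: [0.001, 0.066, 0.998, 0.0]
contact_force: [-0.1, 4.2, 6.8]
gripper_width: 0.095
grasp_force: 41.7
```

{"fn": "drive_tool", "kwargs": {
  "series": [
    [0.3,0,0,0,1],
    [0.6,0,0,0,1],
    [0.6,0,0,0,1],
    [0.6,0,0,0,1],
    [0.6,0,0,0,1],
    [0.5,0,0,0,1],
    [0.2,0,0,0,1],
    [0,0,0,0,1]
  ]
}}

```text
t: 26.6
eef_pos: [0.4357, -0.226, 0.0198]
tool_rot: [0.001, 0.065, 0.998, 0.0]
contact_force: [-0.0, 5.9, 9.8]
gripper_width: 0.098
grasp_force: 42.0
```

{"fn": "drive_tool", "kwargs": {
  "series": [
    [0.1,0,0,0,1],
    [0.1,0,0,0,1],
    [0.1,0,0,0,1],
    [0,0,0,0,1]
  ]
}}

```text
t: 27.0
eef_pos: [0.4331, -0.2257, 0.0198]
tool_rot: [0.001, 0.065, 0.998, 0.0]
contact_force: [0.8, 6.4, 7.9]
gripper_width: 0.1
grasp_force: 41.8
```

{"fn": "drive_tool", "kwargs": {
  "series": [
    [0.1,0,0,0,1],
    [0.1,0,0,0,1],
    [0,0,0,0,1]
  ]
}}

```text
t: 27.3
eef_pos: [0.4311, -0.2254, 0.0198]
tool_rot: [0.001, 0.065, 0.998, 0.0]
contact_force: [1.4, 4.5, 8.4]
gripper_width: 0.091
grasp_force: 41.8
```

{"fn": "drive_tool", "kwargs": {
  "series": [
    [0.1,0,0,0,1],
    [0.1,0,0,0,1],
    [0,0,0,0,1]
  ]
}}

```text
t: 27.6
eef_pos: [0.43, -0.2253, 0.0199]
tool_rot: [0.002, 0.065, 0.998, 0.0]
contact_force: [3.4, 5.3, 5.6]
gripper_width: 0.101
grasp_force: 41.4
```

{"fn": "drive_tool", "kwargs": {
  "series": [
    [0.1,0,0,0,1],
    [0.1,0,0,0,1],
    [0,0,0,0,1]
  ]
}}

```text
t: 27.9
eef_pos: [0.4301, -0.2253, 0.02]
tool_rot: [0.004, 0.065, 0.998, 0.0]
contact_force: [9.1, 2.6, -2.3]
gripper_width: 0.098
grasp_force: 40.2
```

{"fn": "drive_tool", "kwargs": {
  "series": [
    [-0.15,0,0,0,1],
    [0,0,0,0,0.6],
    [0,0,0,0,0.3],
    [0,0,0,0,0.2],
    [0,0,0,0,0.2],
    [0,0,-1,0,0.2]
  ]
}}

```text
t: 28.5
eef_pos: [0.4259, -0.2257, 0.0282]
tool_rot: [-0.001, 0.066, 0.998, 0.0]
contact_force: [-0.2, 0.4, 0.3]
gripper_width: 0.4
grasp_force: 0.0
```

{"fn": "drive_tool", "kwargs": {
  "series": [
    [0,0,-3,0,0.2],
    [0,0,-4,0,0.2],
    [0,0,-4,0,0.2],
    [0,0,-3,0,0],
    [0,0,-2,0,0],
    [0,0,0,0,0],
    [0,0,0,0,0]
  ]
}}

```text
t: 29.2
eef_pos: [0.4269, -0.226, 0.1891]
tool_rot: [0.0, 0.066, 0.998, -0.0]
contact_force: [-0.0, -0.1, -0.0]
gripper_width: 0.501
grasp_force: 0.0
```

Run:
```python
from h import *
o=readout.get_obs(); print(o['t'],o['eef_pos'],yawx(),o['contact_force'])
m=imaging.camera_model('wrist'); im=snap('wrist','w9')
for d in imaging.cut_out('tray_tab','wrist')[:1]:
    k=d['mask'];q=np.argwhere(k);print(round(d['conf'],2),d['centre'],q.min(0),q.max(0))
ux=np.array([.991,-.132])
for tr in (.050,.055): 
    p=np.array([.4885,-.2332])-(tr+.011)*ux; print(tr,'end_bot',proj(m,(*p,.02)),'end_top',proj(m,(*p,.046)))
imaging.read_camera('scene')
for t in ['pin_grip','nut_driver_long','nut_driver_short']:
    for d in imaging.cut_out(t,'scene')[:1]: print(t,d['conf'],d['centre'])
```

```text
29.2 [ 0.42689679 -0.22595399  0.18912112] 172.42941876492887 [-0.01269928 -0.09496    -0.01584376]
0.84 [278.5, 231.6] [174 230] [273 330]
0.05 end_bot [279.6944392  180.45915929] end_top [279.86623423 188.88037351]
0.055 end_bot [279.70825686 175.003966  ] end_top [279.88213872 183.01984505]
pin_grip 0.74 [370.1, 216.7]
nut_driver_long 0.6 [252.0, 247.9]
nut_driver_short 0.73 [234.0, 258.2]
```

```bash
python3 -c "
from station import hand_in
print(hand_in())"
```

```text
the job is handed in; nothing more can be done
None
```

The job is handed in at about 29 s of 67 s: the latch tripped at about 7 N, the pin is back upright in its own hole, the tray is drawn out to its stop (about 55 mm), and the nut drivers were left standing; the hand-in gave no verdict.

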